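# Seat the grinding rotor in the colour mill and latch it

## Task

Fit the grinding rotor into the bench colour mill: lower it into the chamber and, pressing only lightly, turn it until its jaws drop into the slots of the drive hub and its flange lies flat on the rim. Then swing the latch arm fully over the flange and let go. Never force the rotor, neither down nor round, and leave the jar, the sanding block and the sharpening stone where they are.

Things in the scene. Friction and masses are not known exactly. Their poses are not given: they have to be found in the camera images.
- rotor: Loose rotor of pale bare metal, 80x80x82 mm, 0.16-0.26 kg, standing on three jaws. Origin on its axis at the jaw tips, z up. From origin: jaws 0-10 mm (8 wide, 19.5-26 mm from axis, 120 deg apart, first along its +x); skirt dia 56, 10-36 mm; flange dia 80, 36-42 mm, its underside goes on the mill's rim; round black knob dia 28, 42-82 mm, gripped from above.
- mill: Grey bench colour mill, fixed. Dark steel plate 96 mm (x) by 140 mm (y -48 to +92) by 10 mm; round chamber of 84 mm outer diameter, rim 60 mm above the bench. Origin on the chamber's axis at bench level, z up. More than 25 N between rotor and mill (hub and latch included) damages it.
- mill_mouth (a point): Centre of the chamber's rim, on its axis, 60 mm above the bench; the seated flange's underside lies here. The bore is 58 mm in diameter; its mouth flares to 66 mm over the top 6 mm.
- hub_lands (a point): Point on the chamber's axis, 34 mm above the bench, level with the lands of the drive hub inside (hub at rest). Six radial slots, 60 deg apart, 10.2 mm wide, 12 mm deep; the hub's angle is unmeasured and differs each time. Stiff gearbox: 0.8 N m to turn it. Hub gives way down on a spring: 3 N, then 1.5 N per mm, hard stop at 6 mm. Lined up with the jaws it springs back up and the push vanishes.
- home (a point): Point on the chamber's axis, 24 mm above the bench, where the rotor's origin is when it is fully home (flange on the rim). Resting on the hub's lands the rotor stays 10 mm higher, with the hub pressed fully down still 4 mm higher.
- latch_pivot (a point): Top of the latch post: the latch arm's vertical pivot, 70 mm from the chamber's axis along the mill's +y, 66 mm above the bench.
- latch (a joint): Angle of the steel latch arm about its pivot. 0 = closed, hard stop, arm pointing at the chamber's axis, 0.7 mm above the seated flange; grows to 2.1 as it swings out towards the mill's -x (starts swung out). Friction 0.04 N m; stays where left. Arm 14 mm wide, 46 mm long from the pivot, underside 67.7 mm and top 74 mm above the bench.
- latch_pin (a point): Centre of the top end of the upright dark pin on the latch arm, dia 10 mm, 34 mm from the pivot; it rises from the arm's top (74 mm above the bench) to 112 mm. Pinch or push it to swing the arm.
- size_jar: Bystander: round jar with a black lid, 58 x 58 x 75 mm, upright; origin at the centre of its underside.
- sand_block: Bystander: wood-coloured sanding block with a red-brown top, 46 x 71 x 23 mm; origin at the centre of its underside.
- slip_stone: Bystander: small dark grey sharpening stone, 58 x 22 x 14 mm; origin at the centre of its underside.

How it is judged (in metres and radians):
On the way:
1. the rotor is fully home in the mill, jaws in the slots, flange on the rim, while the latch is still swung out (z of rotor in the frame of mill below 0.0256 m and horizontal distance between rotor and mill_mouth below 0.004 m and angle between rotor's own z axis and vertical below 0.05 rad and value of joint latch above 0.7 rad), for 0.2 s.
At the end, for the whole second after the job is handed in: The rotor is upright (within 0.05 rad) on the chamber's axis (within 4 mm), its flange on the rim (origin 22.5 to 25.6 mm above the bench), at rest, and the latch arm is closed over it (joint under 0.15 rad) (z of rotor in the frame of mill between 0.0225 and 0.0256 m and horizontal distance between rotor and mill_mouth below 0.004 m and angle between rotor's own z axis and vertical below 0.05 rad and value of joint latch below 0.15 rad and linear speed of rotor below 0.02 m/s); the robot touches nothing.
It fails at once if rotor and mill are pressed together with more than 25 N (contact force between rotor and mill above 25 N).
It fails at once if the jar is moved more than 20 mm (distance of size_jar from where it was at the start of the episode above 0.02 m).
It fails at once if the sanding block is moved more than 20 mm (distance of sand_block from where it was at the start of the episode above 0.02 m).
It fails at once if the sharpening stone is moved more than 20 mm (distance of slip_stone from where it was at the start of the episode above 0.02 m).
It also fails if it takes over 72 s, if anything falls off the work surface, if the arm or the gripper's body presses on something with over 40 N, if the wrist force passes 120 N, or if a joint passes its speed limit or range.

## Robot

A 6-joint arm with a two-finger parallel gripper is mounted at the origin on the work surface; the furniture and walls round the work are solid. World frame = base frame: x ahead of the robot, y to its left, z up, the work surface at z = 0. Lengths are in mm, angles in degrees, forces in N, time in s.
With the tool pointing down it reaches from about 275 to 975 mm from the base axis. Payload 8.4 kg.
Tool frame: the origin (TCP) lies where the fingers leave the gripper's body, on its centre line; the fingertips stand 88 mm ahead of it and the grasp point (between the pads) lies 69 mm ahead of it (arm.grip_point_offset is the distance from the TCP to the grasp point, in mm); z points along the fingers, y is the line along which they close (so a half turn about z gives the same grasp; the last joint's range is limited). The gripper opens to 92 mm and grips with 3 to 60 N. Pads are 20 mm wide; open, the fingers measure 128 mm over their backs; the gripper's body (75 mm by 189 mm) begins 69 mm behind the grasp point.
Start: joints at [-0.138, 20.225, 93.587, -0, 66.188, -0.138], TCP at [625.003, -0, 302.683] pointing down, gripper open.
Joint ranges: [-150.9, 150.9], [-52.94, 120.26], [3.33, 152.33], [-74.26, 254.26], [0, 154.13], [-172.89, 172.89]. Speed limits (degrees/s): [127.2, 127.2, 159.86, 180, 180, 180].

## Interface

Orientations are given as a 3x3 rotation matrix whose columns are the frame's x, y, z axes.
In Python, from cell import arm, snapshot, camera_params, ticket gives the robot as it stands.
- The arm moves only by the tool arm_command, never from a script. Its argument "deltas" is a list of rows, each an object with "claw": the opening in per cent of the stroke, from 0 (shut) to 100 (fully open); "travel": the shift along the tool's x, y, z in units of 30 mm (1.0 is 30 mm), a list of three; "twist": the turn, a rotation vector about the tool's x, y, z in units of 5 degrees (1.0 is 5 degrees), a list of three. A call has 1 to 12 rows; each row shifts and turns the commanded pose from where the row before left it, along the tool's axes as they then stand; what a row does not reach is not made up. A row lasts 1/10 s, in which the tool goes at most 50 mm and 8.59 degrees, less where a joint would pass 70% of its speed; a pose out of reach is approached as far as the arm can. A call is refused whole if a number of a shift passes 1 or a number of a turn 1, either way. A call with a gripper value outside its range is refused whole. The fingers move at their own pace and stop on an object; "grip_force" is the grip in N (left out, the last holds). Time passes only in rows, so rows that do not move let the fingers close. It gives the time, the measured TCP pose, the force, the opening and the grip force at its end, in the units of the state.
- arm.sense(): the state, without advancing time (a new reading comes with each control period).
- snapshot(name): name is "scene" or "side" or "wrist"; returns the picture (420x560x3 uint8, red, green, blue); there is no depth.
- camera_params(name): a dict with "intrinsics" (3x3 intrinsics, pixels), "xyz" and "orientation" of the camera in the world. Camera axes: x right, y down, z forward; pixel columns grow to the right and rows downward; lengths in mm; the calibration is good to about 2 mm. A picture is of the moment at which its call begins: read the wrist's pose just before it. camera_params takes no time and is no camera call; for the wrist camera it gives the pose at the moment of the call.
- ticket.sign_off(): hands the job in; it is judged then, once.
The state is a dict: "time": time; "joint_positions": joint angles; "dq": joint speeds; "effort": joint torques, N m; "tool_pos": TCP position; "orientation": TCP orientation; "ft_force": force on the tool from outside, world axes, zero at the start; "moment": the same for the moment, N m; "finger_gap": finger opening in mm; "grasp_force": force on a finger pad.
Only numpy, scipy, OpenCV 4.12 (cv2) and the standard library are available. Lean on these libraries where they do the work, as an engineer would, in place of code of your own. Each camera call takes 0.05 s, during which the arm holds its last target. There are 200 camera calls.

## Working session

There is one attempt and no reset: what is moved stays moved. The work goes in short steps, Python scripts to look and compute and a tool call to move; the robot and the scene stay as the last step left them, time stands still between calls to the robot, and variables do not carry over. Pictures are saved under pics/ and viewed, at most 10 in all, crops included, and the job is handed in when it is done.

Besides the shell and the picture viewer there is one more tool, called after "Emit:" by a JSON object that holds its "api" and its "payload", one argument or row to a line. arm_command: Moves the arm, as the interface text tells. Its arguments: {"type":"object","properties":{"deltas":{"type":"array","items":{"type":"object","properties":{"claw":{"type":"number"},"travel":{"type":"array","items":{"type":"number"}},"twist":{"type":"array","items":{"type":"number"}}}}},"grip_force":{"type":"number"}},"required":["deltas"]}

```bash
ls; mkdir -p pics; python3 - <<'E'
from cell import arm,snapshot,camera_params
import cv2,numpy as np
for n in("scene","side"):
    p=camera_params(n);print(n,p)
    im=snapshot(n)[:,:,::-1];cv2.imwrite(f"pics/{n}0.png",cv2.resize(im,(800,600),interpolation=cv2.INTER_CUBIC))
    np.save(f"pics/{n}0.npy",im)
im=snapshot("wrist")[:,:,::-1];cv2.imwrite("pics/wrist0.png",cv2.resize(im,(800,600)));print(camera_params("wrist"))
print(arm.sense())
E
```

```text
pics
scene {'intrinsics': array([[446.3137084 ,   0.        , 284.88856096],
       [  0.        , 446.3137084 , 210.4923687 ],
       [  0.        ,   0.        ,   1.        ]]), 'xyz': array([-121.55154249, -586.80247574,  499.74629003]), 'orientation': array([[ 0.69047517, -0.33818871,  0.63943134],
       [-0.72319712, -0.30421329,  0.62003241],
       [-0.01516445, -0.89055189, -0.45462883]])}
side {'intrinsics': array([[412.22829719,   0.        , 281.29784988],
       [  0.        , 412.22829719, 204.92619021],
       [  0.        ,   0.        ,   1.        ]]), 'xyz': array([483.82895888, 607.80384093, 577.52329629]), 'orientation': array([[-0.9991842 ,  0.01216477, -0.03850913],
       [ 0.03813555,  0.59800341, -0.80058579],
       [ 0.01328965, -0.80140124, -0.59797947]])}
{'intrinsics': array([[297.32340616,   0.        , 275.28026659],
       [  0.        , 297.32340616, 212.15360818],
       [  0.        ,   0.        ,   1.        ]]), 'xyz': array([625.64837837,  81.44067413, 385.65946821]), 'orientation': array([[ 9.99999988e-01, -9.36440809e-05,  1.26277178e-04],

[... 238 characters left out ...]
 6.61878148e+01, -1.37950773e-01]), 'dq': array([ 0.08759329, -0.10356536, -0.02283173, -0.04098965, -0.09133041,
        0.07672169]), 'effort': array([-8.47799656e-04, -5.94210899e+01, -3.34467816e+01,  6.96930941e-02,
        2.04021111e-02, -8.35750166e-05]), 'tool_pos': array([6.24719159e+02, 8.58667077e-03, 3.02135998e+02]), 'orientation': array([[-1.43616720e-05,  9.99999447e-01, -1.05131260e-03],
       [ 1.00000000e+00,  1.43715124e-05,  9.35260510e-06],
       [ 9.36770888e-06, -1.05131247e-03, -9.99999447e-01]]), 'ft_force': array([ 0.87485631,  0.15634509, -0.66582098]), 'moment': array([-0.03938288, -0.01215357,  0.02306371]), 'grasp_force': 0.0, 'finger_gap': 92.07888373752156}
```

View pics/scene0.png

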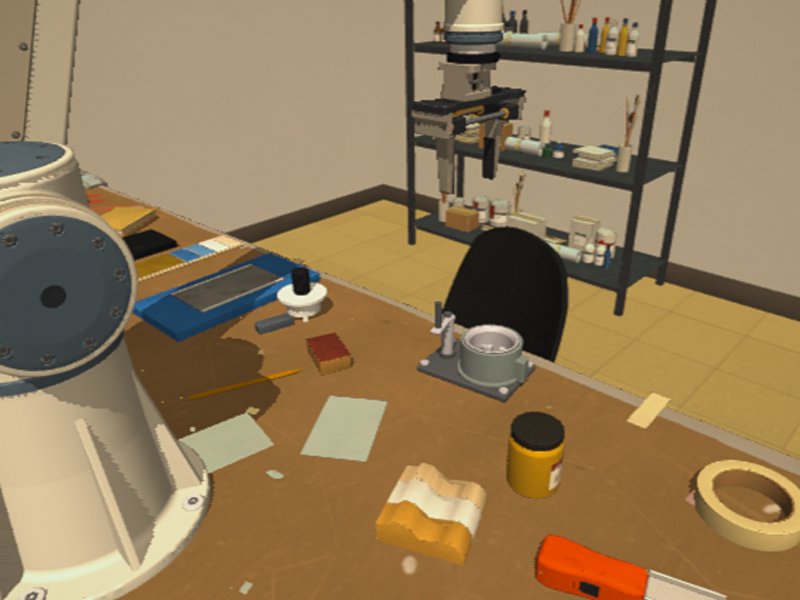

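View pics/side0.png

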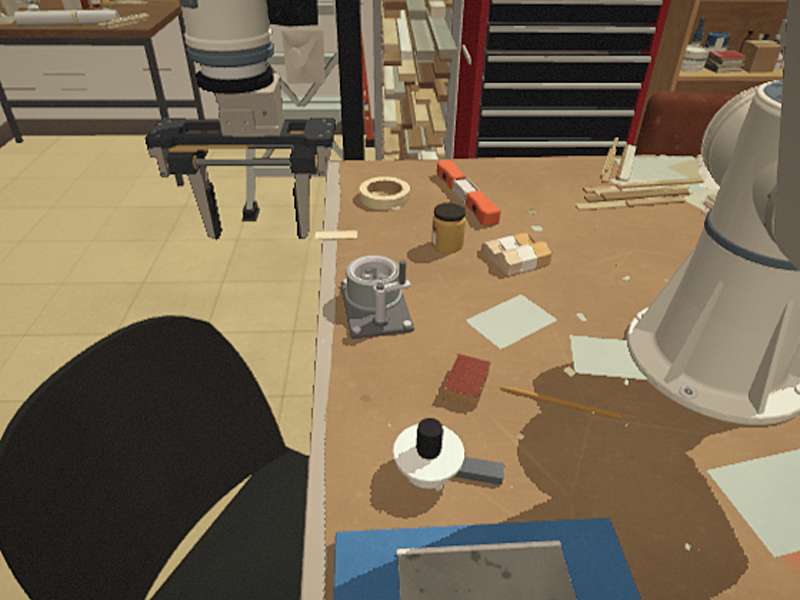

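View pics/wrist0.png

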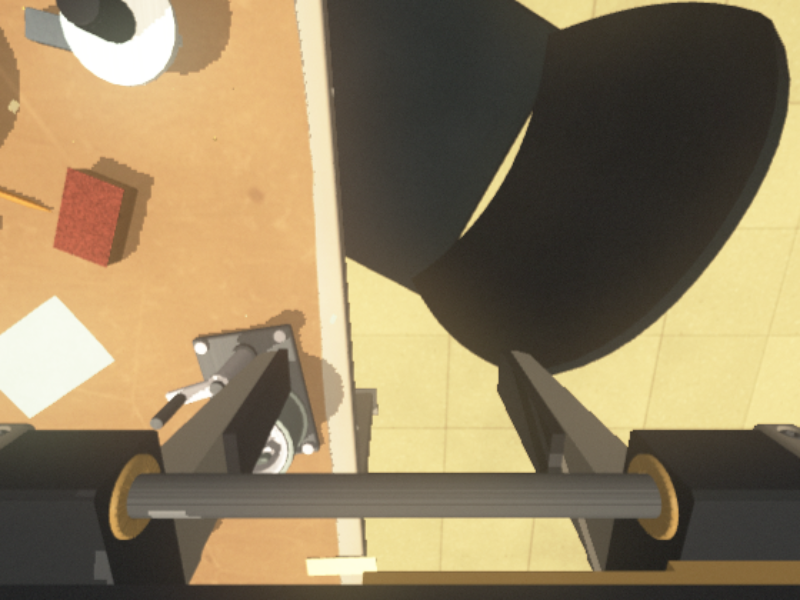

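Scene view: knob top about (300,270), mill rim centre (491,338), pin top (438,303). Side view: knob top (430,424), rim (373,267), pin top (402,264), and the slip stone sticks out from beside the rotor's flange on its -x side.

```bash
cat > h.py <<'E'
from cell import arm,snapshot,camera_params
import cv2,numpy as np
def ray(p,uv,z):
    d=p["orientation"]@np.linalg.inv(p["intrinsics"])@np.r_[uv,1.]
    return p["xyz"]+d*(z-p["xyz"][2])/d[2]
def proj(p,X):
    c=(np.atleast_2d(X)-p["xyz"])@p["orientation"]; c=c@p["intrinsics"].T
    return c[:,:2]/c[:,2:]
E
python3 - <<'E'
from h import *
s=.7
pts={"knobtop":(82,(300,270),(430,424)),"rim":(60,(491,338),(373,267)),"pin":(112,(438,303),(402,264)),
"plate":(10,None,None)}
S,D=camera_params("scene"),camera_params("side")
for k,(z,a,b) in pts.items():
    if a: print(k,ray(S,np.array(a)*s,z).round(1),ray(D,np.array(b)*s,z).round(1))
for uv in((419,368),(506,394),(533,369)): print("plate",ray(S,np.array(uv)*s,10).round(1))
for uv in((349,336),(412,331),(400,287)): print("plateD",ray(D,np.array(uv)*s,10).round(1))
for n,c,z in(("jar",(450,211),75),("block",(469,371),23),("stone",(482,468),14)): print(n,ray(D,np.array(c)*s,z).round(1))
E
```

```text
knobtop [429.6 185.   82. ] [430.5 182.8  82. ]
rim [ 492.7 -148.6   60. ] [ 492.9 -153.1   60. ]
pin [446.5 -93.2 112. ] [451.  -83.4 112. ]
plate [428.7 -74.4  10. ]
plate [ 459.8 -200.5   10. ]
plate [ 533.5 -193.2   10. ]
plateD [528.7 -47.7  10. ]
plateD [435.9 -56.9  10. ]
plateD [ 449.7 -167.8   10. ]
jar [ 357.7 -303.3   75. ]
block [364.9  42.4  23. ]
stone [368.5 190.9  14. ]
```

Emit:
{"api": "arm_command", "payload": {
  "deltas": [
    {"travel":[0.88,-0.93,0.24]},
    {"travel":[0.88,-0.93,0.24]},
    {"travel":[0.88,-0.93,0.24]},
    {"travel":[0.88,-0.93,0.24]},
    {"travel":[0.88,-0.93,0.24]},
    {"travel":[0.88,-0.93,0.24]},
    {"travel":[0.88,-0.93,0.24]},
    {"travel":[0,0,0]},
    {"travel":[0,0,0]}
  ],
  "grip_force": 12
}}

```text
invalid input at $.deltas[0]: expected keys claw, travel, twist
```

```bash
python3 - <<'E'
from h import *
p=camera_params("wrist");s=arm.sense();im=snapshot("wrist")[:,:,::-1]
print(s["tool_pos"],s["orientation"].round(3))
cv2.imwrite("pics/w1.png",cv2.resize(im,(800,600)))
np.save("pics/w1.npy",im)
for X in((430,184,82),(430,184,42)):print(proj(p,X)/.7)
import pickle;pickle.dump(p,open("pics/w1.pkl","wb"))
E
```

```text
[6.24719159e+02 8.58667077e-03 3.02135998e+02] [[-0.     1.    -0.001]
 [ 1.     0.     0.   ]
 [ 0.    -0.001 -1.   ]]
[[74.60152882 -0.08055658]]
[[115.37297245  22.24783281]]
```

View pics/w1.png

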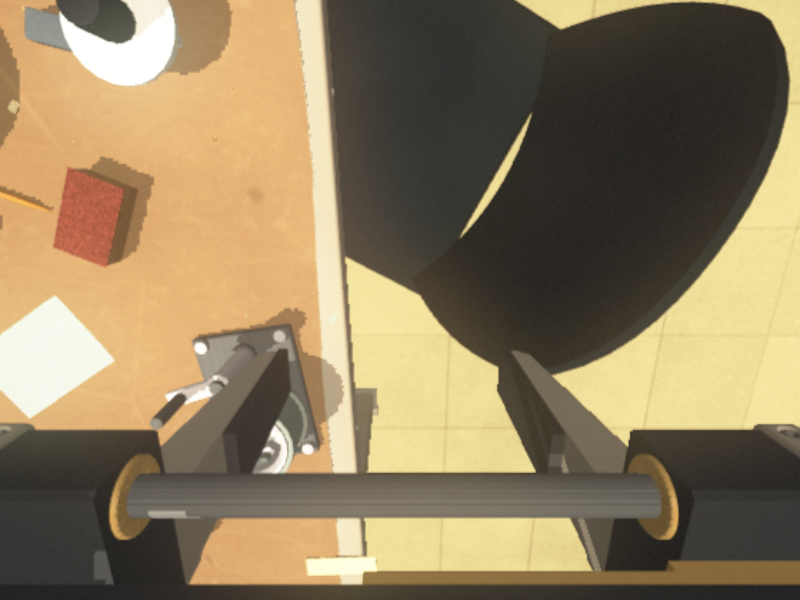

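The move was refused because every row needs all its keys, so the picture is unchanged. The flange centre at about (118,27) agrees with the predicted (115,22).

Emit:
{"api": "arm_command", "payload": {
  "deltas": [
    {"claw":100,"travel":[0.88,-0.93,0.24],"twist":[0,0,0]},
    {"claw":100,"travel":[0.88,-0.93,0.24],"twist":[0,0,0]},
    {"claw":100,"travel":[0.88,-0.93,0.24],"twist":[0,0,0]},
    {"claw":100,"travel":[0.88,-0.93,0.24],"twist":[0,0,0]},
    {"claw":100,"travel":[0.88,-0.93,0.24],"twist":[0,0,0]},
    {"claw":100,"travel":[0.88,-0.93,0.24],"twist":[0,0,0]},
    {"claw":100,"travel":[0.88,-0.93,0.24],"twist":[0,0,0]},
    {"claw":100,"travel":[0,0,0],"twist":[0,0,0]},
    {"claw":100,"travel":[0,0,0],"twist":[0,0,0]}
  ],
  "grip_force": 12
}}

```text
time: 1.1
tool_pos: [429.4, 185.3, 252.4]
orientation: [[-0.002, 1.0, 0.0], [1.0, 0.002, -0.0], [-0.0, 0.0, -1.0]]
ft_force: [0.4, 0.0, 0.5]
finger_gap: 91.6
grasp_force: 0.0
```

```bash
python3 - <<'E'
from h import *
p=camera_params("wrist");s=arm.sense();im=snapshot("wrist")[:,:,::-1]
print(s["tool_pos"],s["orientation"].round(3))
cv2.imwrite("pics/w2.png",cv2.resize(im,(800,600)))
for X in((430,184,82),(430,184,42)):print(proj(p,X)/.7)
import pickle;pickle.dump(p,open("pics/w2.pkl","wb"))
E
```

```text
[429.40349124 185.26314493 252.37332212] [[-0.002  1.     0.   ]
 [ 1.     0.002 -0.   ]
 [-0.     0.    -1.   ]]
[[392.33506802 311.85600482]]
[[392.37247342 294.60804257]]
```

View pics/w2.png

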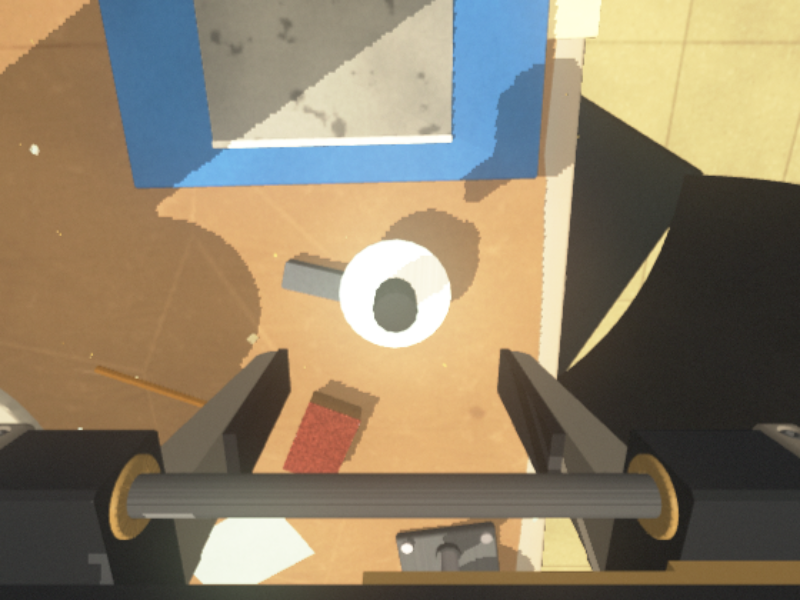

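Knob top at (396,311), flange centre (395,293). The rotor is therefore at about (432,185), so I shift +3 mm in x, descend and grip.

Emit:
{"api": "arm_command", "payload": {
  "deltas": [
    {"claw":55,"travel":[0,0.05,0.6],"twist":[0,0,0]},
    {"claw":55,"travel":[0,0.04,0.9],"twist":[0,0,0]},
    {"claw":55,"travel":[0,0,0.9],"twist":[0,0,0]},
    {"claw":55,"travel":[0,0,0.9],"twist":[0,0,0]},
    {"claw":55,"travel":[0,0,0.45],"twist":[0,0,0]},
    {"claw":55,"travel":[0,0,0.2],"twist":[0,0,0]},
    {"claw":10,"travel":[0,0,0],"twist":[0,0,0]},
    {"claw":10,"travel":[0,0,0],"twist":[0,0,0]},
    {"claw":10,"travel":[0,0,0],"twist":[0,0,0]},
    {"claw":10,"travel":[0,0,0],"twist":[0,0,0]},
    {"claw":10,"travel":[0,0,0],"twist":[0,0,0]}
  ],
  "grip_force": 12
}}

```text
time: 2.25
tool_pos: [432.7, 184.9, 134.4]
orientation: [[-0.0, 1.0, 0.001], [1.0, 0.0, 0.0], [0.0, 0.001, -1.0]]
ft_force: [0.1, -0.7, 2.7]
finger_gap: 28.0
grasp_force: 12.0
```

Emit:
{"api": "arm_command", "payload": {
  "deltas": [
    {"claw":10,"travel":[0,0,-0.4],"twist":[0,0,0]},
    {"claw":10,"travel":[0,0,-0.8],"twist":[0,0,0]},
    {"claw":10,"travel":[0,0,-0.9],"twist":[0,0,0]},
    {"claw":10,"travel":[0,0,-0.9],"twist":[0,0,0]},
    {"claw":10,"travel":[-0.3,0,-0.9],"twist":[0,0,0]},
    {"claw":10,"travel":[-0.7,0.1,-0.5],"twist":[0,0,0]},
    {"claw":10,"travel":[-0.95,0.2,0],"twist":[0,0,0]},
    {"claw":10,"travel":[-0.95,0.2,0],"twist":[0,0,0]},
    {"claw":10,"travel":[-0.95,0.2,0],"twist":[0,0,0]},
    {"claw":10,"travel":[-0.95,0.2,0],"twist":[0,0,0]},
    {"claw":10,"travel":[-0.95,0.2,0],"twist":[0,0,0]},
    {"claw":10,"travel":[-0.95,0.2,0],"twist":[0,0,0]}
  ]
}}

```text
time: 3.45
tool_pos: [471.3, -17.3, 266.7]
orientation: [[-0.0, 1.0, 0.001], [1.0, 0.0, 0.0], [0.0, 0.001, -1.0]]
ft_force: [0.8, -0.5, -2.2]
finger_gap: 27.8
grasp_force: 12.0
```

Emit:
{"api": "arm_command", "payload": {
  "deltas": [
    {"claw":10,"travel":[-0.95,0.2,0],"twist":[0,0,0]},
    {"claw":10,"travel":[-0.95,0.2,0],"twist":[0,0,0]},
    {"claw":10,"travel":[-0.95,0.2,0],"twist":[0,0,0]},
    {"claw":10,"travel":[-0.95,0.1,0],"twist":[0,0,0]},
    {"claw":10,"travel":[-0.95,0,0],"twist":[0,0,0]},
    {"claw":10,"travel":[-0.95,0,0],"twist":[0,0,0]},
    {"claw":10,"travel":[-0.95,0,0],"twist":[0,0,0]},
    {"claw":10,"travel":[-0.7,0,0],"twist":[0,0,0]},
    {"claw":10,"travel":[-0.5,0,0],"twist":[0,0,0]},
    {"claw":10,"travel":[0,0,0],"twist":[0,0,0]},
    {"claw":10,"travel":[0,0,0],"twist":[0,0,0]}
  ]
}}

```text
time: 4.55
tool_pos: [492.2, -251.4, 265.9]
orientation: [[0.001, 1.0, -0.0], [1.0, -0.001, 0.001], [0.001, -0.0, -1.0]]
ft_force: [-0.3, 0.5, -2.3]
finger_gap: 27.5
grasp_force: 12.0
```

```bash
python3 - <<'E'
from h import *
p=camera_params("wrist");s=arm.sense();im=snapshot("wrist")[:,:,::-1]
print(s["tool_pos"],s["orientation"].round(4),s["ft_force"],s["finger_gap"])
cv2.imwrite("pics/w3.png",cv2.resize(im,(800,600),interpolation=cv2.INTER_CUBIC))
for X in((493,-151,60),(449,-88,112)):print(proj(p,X)/.7)
import pickle;pickle.dump(p,open("pics/w3.pkl","wb"))
E
```

```text
[ 492.20930262 -251.35476698  265.94587495] [[ 6.e-04  1.e+00 -2.e-04]
 [ 1.e+00 -6.e-04  5.e-04]
 [ 5.e-04 -2.e-04 -1.e+00]] [-0.28817051  0.5490296  -2.27717467] 27.53588455217469
[[392.62451923 143.67044346]]
[[300.63703338  -3.93425335]]
```

View pics/w3.png

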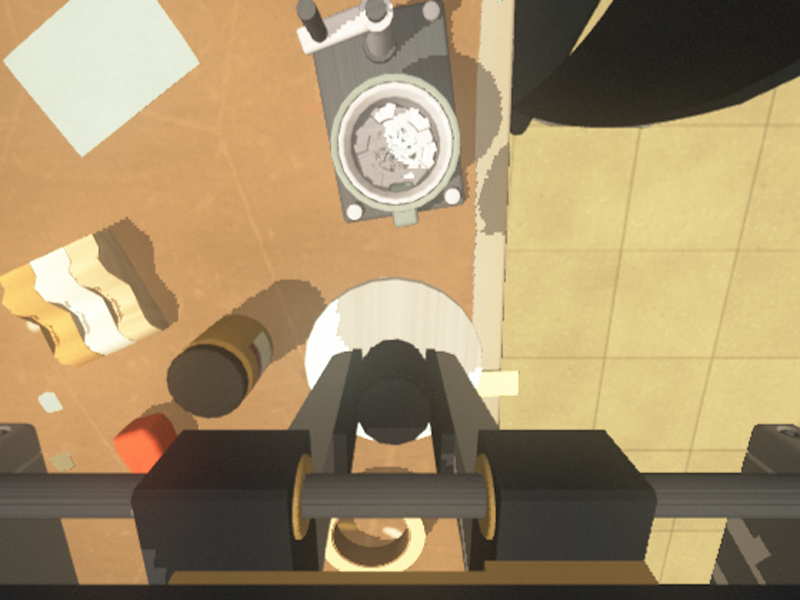

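The mill rim is centred at about (395,142), the latch pivot at (377,10) and the pin at (310,8). I'll take a closer crop for the rim and hub slots.

```bash
python3 - <<'E'
from h import *
import pickle
p=pickle.load(open("pics/w3.pkl","rb"))
im=cv2.imread("pics/w3.png")[60:230,310:480]
cv2.imwrite("pics/w3c.png",cv2.resize(im,(595,595),interpolation=cv2.INTER_CUBIC))
for uv,z in(((395,142),60),((377,10),74),((310,8),112)):print(ray(p,np.array(uv)*.7,z))
E
```

```text
[ 494.51858141 -149.99965586   60.        ]
[484.32056909 -81.59869621  74.        ]
[453.20363345 -92.93977374 112.        ]
```

View pics/w3c.png

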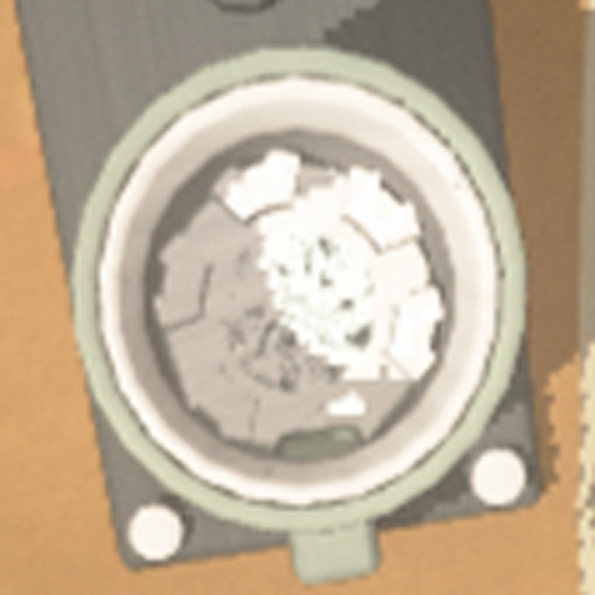

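```bash
python3 - <<'E'
from h import *
import pickle
p=pickle.load(open("pics/w3.pkl","rb"))
im=cv2.imread("pics/w3.png")
a=np.linspace(0,2*np.pi,200)
c=np.array([492.2,-251.35])
for z,r in((173.5,40),(213.5,14)):
    q=proj(p,np.c_[c[0]+r*np.cos(a),c[1]+r*np.sin(a),0*a+z])/.7
    print(q.min(0),q.max(0))
    cv2.polylines(im,[np.round(q).astype(int)],True,(0,0,255) if z<200 else (0,255,0),1)
for z,r in((60,42),):
    q=proj(p,np.c_[494.7+r*np.cos(a),-150.3+r*np.sin(a),0*a+z])/.7
    print(q.min(0),q.max(0))
    cv2.polylines(im,[np.round(q).astype(int)],True,(255,0,0),1)
cv2.imwrite("pics/w3o.png",cv2.resize(im[60:460,280:510],None,fx=1.5,fy=1.5))
E
```

```text
[302.33292535 276.43853446] [479.59176811 439.20288823]
[351.83451992 374.43080734] [429.21153341 442.90440302]
[329.48782108  69.11318394] [461.06214751 209.59761424]
```

View pics/w3o.png

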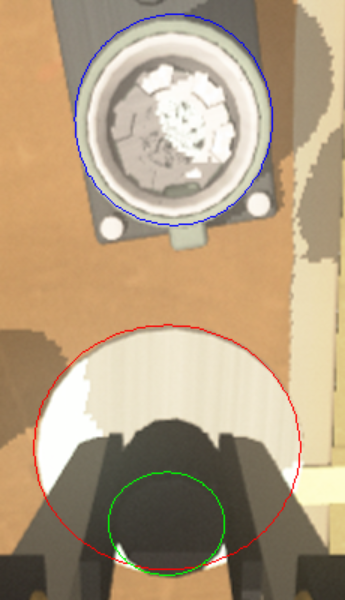

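Emit:
{"api": "arm_command", "payload": {
  "deltas": [
    {"claw":10,"travel":[0.35,0.02,0],"twist":[0,0,0]},
    {"claw":10,"travel":[0.7,0.02,0],"twist":[0,0,0]},
    {"claw":10,"travel":[0.9,0,0],"twist":[0,0,0]},
    {"claw":10,"travel":[0.9,0,0],"twist":[0,0,0]},
    {"claw":10,"travel":[0.5,0,0],"twist":[0,0,0]},
    {"claw":10,"travel":[0,0,0.4],"twist":[0,0,0]},
    {"claw":10,"travel":[0,0,0.6],"twist":[0,0,0]},
    {"claw":10,"travel":[0,0,0.6],"twist":[0,0,0]},
    {"claw":10,"travel":[0,0,0.4],"twist":[0,0,0]},
    {"claw":10,"travel":[0,0,0.1],"twist":[0,0,0]},
    {"claw":10,"travel":[0,0,0],"twist":[0,0,0]},
    {"claw":10,"travel":[0,0,0],"twist":[0,0,0]}
  ]
}}

```text
time: 5.8
tool_pos: [494.0, -151.5, 203.3]
orientation: [[0.0, 1.0, 0.001], [1.0, -0.0, -0.0], [-0.0, 0.001, -1.0]]
ft_force: [-0.2, -0.3, -2.1]
finger_gap: 27.8
grasp_force: 12.0
```

```bash
python3 - <<'E'
from h import *
s=arm.sense();print(s["tool_pos"],s["ft_force"],s["moment"],s["finger_gap"])
a=snapshot("side")[:,:,::-1][150:260,220:320];b=snapshot("scene")[:,:,::-1][190:290,285:385]
f=lambda i:cv2.resize(i,(390,429),interpolation=cv2.INTER_CUBIC)
cv2.imwrite("pics/sd4.png",np.hstack([f(a),f(b)]))
E
```

```text
[ 493.99767784 -151.48702867  203.26018656] [-0.22059305 -0.31904848 -2.05948061] [ 0.01291401 -0.01324108  0.01596475] 27.82241573695827
```

View pics/sd4.png

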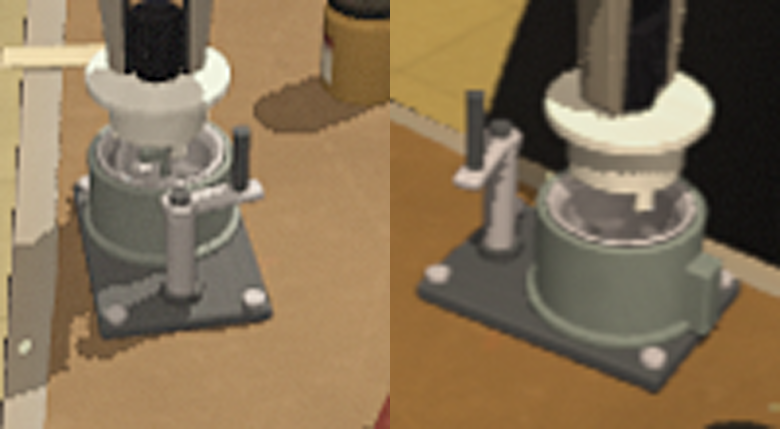

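```bash
python3 - <<'E'
from h import *
a=np.linspace(0,2*np.pi,360)
for n,o in(("side",(220,150,0)),("scene",(285,190,390))):
    p=camera_params(n)
    for c,z,r in(((494,-151.5),203.3-134.4+42,40),((494,-151.5),60,42),((494,-151.5),60,33)):
        q=proj(p,np.c_[c[0]+r*np.cos(a),c[1]+r*np.sin(a),0*a+z])-o[:2]
        q=q*(3.9,429/110 if n=="side" else 4.29)+(o[2],0);print(n,z,q.min(0),q.max(0))
E
```

```text
side 110.9 [84.07084969 32.34019914] [229.40917342 108.72640021]
side 60 [ 84.51152616 105.43353078] [232.04782666 188.5893512 ]
side 60 [100.38627832 113.7756527 ] [216.2795833  179.07874879]
scene 110.9 [546.91608225  60.57695128] [714.17126384 144.74506259]
scene 60 [540.23207345 155.74698441] [711.0955036  250.45370921]
scene 60 [558.38448132 165.1354367 ] [692.58641354 239.49431886]
```

Emit:
{"api": "arm_command", "payload": {
  "deltas": [
    {"claw":10,"travel":[0,0,0.2],"twist":[0,0,0]},
    {"claw":10,"travel":[0,0,0.2],"twist":[0,0,0]},
    {"claw":10,"travel":[0,0,0.1],"twist":[0,0,0]},
    {"claw":10,"travel":[0,0,0.08],"twist":[0,0,0]},
    {"claw":10,"travel":[0,0,0.06],"twist":[0,0,0]},
    {"claw":10,"travel":[0,0,0.04],"twist":[0,0,0]},
    {"claw":10,"travel":[0,0,0.04],"twist":[0,0,0]},
    {"claw":10,"travel":[0,0,0],"twist":[0,0,0]}
  ]
}}

```text
time: 6.7
tool_pos: [493.6, -151.2, 181.1]
orientation: [[0.0, 1.0, -0.0], [1.0, -0.0, 0.0], [0.0, -0.0, -1.0]]
ft_force: [-0.0, 0.4, -2.4]
finger_gap: 27.6
grasp_force: 12.0
```

Emit:
{"api": "arm_command", "payload": {
  "deltas": [
    {"claw":10,"travel":[0,0,0.04],"twist":[0,0,0]},
    {"claw":10,"travel":[0,0,0.04],"twist":[0,0,0]},
    {"claw":10,"travel":[0,0,0.03],"twist":[0,0,0]},
    {"claw":10,"travel":[0,0,0],"twist":[0,0,0]}
  ]
}}

```text
time: 7.1
tool_pos: [493.5, -151.2, 177.8]
orientation: [[0.0, 1.0, -0.0], [1.0, -0.0, 0.0], [0.0, -0.0, -1.0]]
ft_force: [-0.6, 0.5, -2.6]
finger_gap: 28.0
grasp_force: 12.0
```

Emit:
{"api": "arm_command", "payload": {
  "deltas": [
    {"claw":10,"travel":[0,0,0.04],"twist":[0,0,0]},
    {"claw":10,"travel":[0,0,0.04],"twist":[0,0,0]},
    {"claw":10,"travel":[0,0,0.04],"twist":[0,0,0]},
    {"claw":10,"travel":[0,0,0.04],"twist":[0,0,0]},
    {"claw":10,"travel":[0,0,0],"twist":[0,0,0]}
  ]
}}

```text
time: 7.6
tool_pos: [493.5, -151.2, 172.9]
orientation: [[-0.0, 1.0, -0.0], [1.0, 0.0, 0.0], [0.0, -0.0, -1.0]]
ft_force: [-0.5, 0.3, -1.9]
finger_gap: 27.7
grasp_force: 12.0
```

Emit:
{"api": "arm_command", "payload": {
  "deltas": [
    {"claw":10,"travel":[0,0,0.04],"twist":[0,0,0]},
    {"claw":10,"travel":[0,0,0.04],"twist":[0,0,0]},
    {"claw":10,"travel":[0,0,0.04],"twist":[0,0,0]},
    {"claw":10,"travel":[0,0,0.04],"twist":[0,0,0]},
    {"claw":10,"travel":[0,0,0.04],"twist":[0,0,0]},
    {"claw":10,"travel":[0,0,0],"twist":[0,0,0]}
  ]
}}

```text
time: 8.2
tool_pos: [493.6, -151.2, 167.1]
orientation: [[-0.0, 1.0, 0.0], [1.0, 0.0, -0.0], [-0.0, 0.0, -1.0]]
ft_force: [-0.3, 0.1, 0.5]
finger_gap: 27.6
grasp_force: 12.0
```

Emit:
{"api": "arm_command", "payload": {
  "deltas": [
    {"claw":10,"travel":[0,0,0.03],"twist":[0,0,0]},
    {"claw":10,"travel":[0,0,0.02],"twist":[0,0,0]},
    {"claw":10,"travel":[0,0,0],"twist":[0,0,0]}
  ]
}}

```text
time: 8.5
tool_pos: [493.6, -151.2, 165.7]
orientation: [[-0.0, 1.0, 0.0], [1.0, 0.0, -0.0], [-0.0, 0.0, -1.0]]
ft_force: [-1.2, -0.1, 2.1]
finger_gap: 27.3
grasp_force: 12.0
```

Emit:
{"api": "arm_command", "payload": {
  "deltas": [
    {"claw":10,"travel":[0,0,0],"twist":[0,0,0.3]},
    {"claw":10,"travel":[0,0,0],"twist":[0,0,0.3]},
    {"claw":10,"travel":[0,0,0],"twist":[0,0,0.3]},
    {"claw":10,"travel":[0,0,0],"twist":[0,0,0.3]},
    {"claw":10,"travel":[0,0,0],"twist":[0,0,0.3]},
    {"claw":10,"travel":[0,0,0],"twist":[0,0,0]}
  ]
}}

```text
time: 9.1
tool_pos: [493.8, -151.2, 165.7]
orientation: [[0.132, 0.991, 0.0], [0.991, -0.132, -0.0], [-0.0, 0.0, -1.0]]
ft_force: [0.3, -0.3, 2.5]
finger_gap: 27.6
grasp_force: 12.0
```

```bash
python3 - <<'E'
from h import *
s=arm.sense();print(s["tool_pos"],s["orientation"].round(3),s["ft_force"],s["moment"])
E
```

```text
[ 493.77674129 -151.2332457   165.67788086] [[ 0.132  0.991  0.   ]
 [ 0.991 -0.132 -0.   ]
 [-0.     0.    -1.   ]] [ 0.30457769 -0.26365477  2.47851106] [ 0.01631922 -0.15917161 -0.01763167]
```

Still resting on the lands with a push of about 4.5 N, so I keep turning.

Emit:
{"api": "arm_command", "payload": {
  "deltas": [
    {"claw":10,"travel":[0,0,0],"twist":[0,0,0.3]},
    {"claw":10,"travel":[0,0,0],"twist":[0,0,0.3]},
    {"claw":10,"travel":[0,0,0],"twist":[0,0,0.3]},
    {"claw":10,"travel":[0,0,0],"twist":[0,0,0.3]},
    {"claw":10,"travel":[0,0,0],"twist":[0,0,0]}
  ]
}}

```text
time: 9.6
tool_pos: [493.6, -151.2, 165.6]
orientation: [[0.235, 0.972, -0.0], [0.972, -0.235, 0.0], [-0.0, -0.0, -1.0]]
ft_force: [0.0, 0.9, 2.1]
finger_gap: 27.8
grasp_force: 12.0
```

Emit:
{"api": "arm_command", "payload": {
  "deltas": [
    {"claw":10,"travel":[0,0,0],"twist":[0,0,0.3]},
    {"claw":10,"travel":[0,0,0],"twist":[0,0,0.3]},
    {"claw":10,"travel":[0,0,0],"twist":[0,0,0.3]},
    {"claw":10,"travel":[0,0,0],"twist":[0,0,0]}
  ]
}}

```text
time: 10.0
tool_pos: [493.6, -151.2, 165.6]
orientation: [[0.31, 0.951, -0.0], [0.951, -0.31, 0.0], [0.0, -0.0, -1.0]]
ft_force: [0.3, 0.1, 2.0]
finger_gap: 27.7
grasp_force: 12.0
```

Emit:
{"api": "arm_command", "payload": {
  "deltas": [
    {"claw":10,"travel":[0,0,0],"twist":[0,0,0.3]},
    {"claw":10,"travel":[0,0,0],"twist":[0,0,0.3]},
    {"claw":10,"travel":[0,0,0],"twist":[0,0,0.3]},
    {"claw":10,"travel":[0,0,0],"twist":[0,0,0.3]},
    {"claw":10,"travel":[0,0,0],"twist":[0,0,0]}
  ]
}}

```text
time: 10.5
tool_pos: [493.6, -151.2, 165.6]
orientation: [[0.408, 0.913, 0.0], [0.913, -0.408, 0.0], [0.0, 0.0, -1.0]]
ft_force: [-0.1, 0.1, 2.2]
finger_gap: 27.6
grasp_force: 12.0
```

Emit:
{"api": "arm_command", "payload": {
  "deltas": [
    {"claw":10,"travel":[0,0,0],"twist":[0,0,0.3]},
    {"claw":10,"travel":[0,0,0],"twist":[0,0,0.3]},
    {"claw":10,"travel":[0,0,0],"twist":[0,0,0.3]},
    {"claw":10,"travel":[0,0,0],"twist":[0,0,0.3]},
    {"claw":10,"travel":[0,0,0],"twist":[0,0,0]}
  ]
}}

```text
time: 11.0
tool_pos: [493.6, -151.2, 165.6]
orientation: [[0.501, 0.865, 0.0], [0.865, -0.501, -0.0], [0.0, 0.0, -1.0]]
ft_force: [0.3, -0.7, 2.0]
finger_gap: 27.9
grasp_force: 12.0
```

Emit:
{"api": "arm_command", "payload": {
  "deltas": [
    {"claw":10,"travel":[0,0,0],"twist":[0,0,0.3]},
    {"claw":10,"travel":[0,0,0],"twist":[0,0,0.3]},
    {"claw":10,"travel":[0,0,0],"twist":[0,0,0.3]},
    {"claw":10,"travel":[0,0,0],"twist":[0,0,0.3]},
    {"claw":10,"travel":[0,0,0],"twist":[0,0,0]}
  ]
}}

```text
time: 11.5
tool_pos: [493.7, -151.3, 165.6]
orientation: [[0.589, 0.808, 0.0], [0.808, -0.589, -0.0], [0.0, 0.0, -1.0]]
ft_force: [0.9, -1.3, 0.4]
finger_gap: 27.6
grasp_force: 12.0
```

Emit:
{"api": "arm_command", "payload": {
  "deltas": [
    {"claw":10,"travel":[0,0,0],"twist":[0,0,0.2]},
    {"claw":10,"travel":[0,0,0],"twist":[0,0,0]}
  ]
}}

```text
time: 11.7
tool_pos: [493.7, -151.3, 165.6]
orientation: [[0.602, 0.798, 0.0], [0.798, -0.602, -0.0], [-0.0, 0.0, -1.0]]
ft_force: [0.3, -1.7, 2.1]
finger_gap: 27.2
grasp_force: 12.0
```

```bash
python3 - <<'E'
from h import *
s=arm.sense();print(s["tool_pos"],s["orientation"].round(3),s["ft_force"],s["moment"])
E
```

```text
[ 493.72592997 -151.2872189   165.60200372] [[ 0.602  0.798  0.   ]
 [ 0.798 -0.602 -0.   ]
 [-0.     0.    -1.   ]] [ 0.26048896 -1.74771681  2.14791059] [-0.26446785 -0.15633721  0.08246146]
```

Emit:
{"api": "arm_command", "payload": {
  "deltas": [
    {"claw":10,"travel":[0,0,0],"twist":[0,0,0.3]},
    {"claw":10,"travel":[0,0,0],"twist":[0,0,0]}
  ]
}}

```text
time: 11.9
tool_pos: [493.0, -150.9, 165.1]
orientation: [[0.624, 0.782, -0.002], [0.782, -0.624, 0.001], [-0.0, -0.002, -1.0]]
ft_force: [-0.4, -0.0, -3.2]
finger_gap: 27.6
grasp_force: 12.0
```

```bash
python3 - <<'E'
from h import *
for i in range(4):
    s=arm.sense();print(s["tool_pos"],s["ft_force"],s["moment"]);snapshot("side")
E
```

```text
[ 492.96000981 -150.9400561   165.14057887] [-0.41482569 -0.04152074 -3.15983902] [-0.00862703 -0.00840622  0.00350093]
[ 492.94734695 -150.94957651  165.1362218 ] [-0.51034511  0.26903302 -2.3612748 ] [ 0.03203358  0.02412392 -0.04192702]
[ 493.03931636 -150.98264245  165.18193504] [ 0.38817783  0.13351471 -2.42746157] [0.03682485 0.05549801 0.05027145]
[ 493.14340469 -151.01629252  165.22019919] [-0.29545149 -0.15631068 -3.05322942] [0.01161464 0.05589421 0.02006767]
```

The push has vanished: the jaws are lined up with the slots. Lowering now.

Emit:
{"api": "arm_command", "payload": {
  "deltas": [
    {"claw":10,"travel":[0,0,0.04],"twist":[0,0,0]},
    {"claw":10,"travel":[0,0,0.04],"twist":[0,0,0]},
    {"claw":10,"travel":[0,0,0.04],"twist":[0,0,0]},
    {"claw":10,"travel":[0,0,0.03],"twist":[0,0,0]},
    {"claw":10,"travel":[0,0,0],"twist":[0,0,0]}
  ]
}}

```text
time: 12.6
tool_pos: [493.5, -151.2, 160.9]
orientation: [[0.623, 0.783, -0.0], [0.783, -0.623, 0.0], [-0.0, -0.0, -1.0]]
ft_force: [-0.2, 0.4, -2.8]
finger_gap: 27.7
grasp_force: 12.0
```

Emit:
{"api": "arm_command", "payload": {
  "deltas": [
    {"claw":10,"travel":[0,0,0.03],"twist":[0,0,0]},
    {"claw":10,"travel":[0,0,0.02],"twist":[0,0,0]},
    {"claw":10,"travel":[0,0,0],"twist":[0,0,0]}
  ]
}}

```text
time: 12.9
tool_pos: [493.6, -151.2, 159.5]
orientation: [[0.623, 0.783, -0.0], [0.783, -0.623, 0.0], [-0.0, -0.0, -1.0]]
ft_force: [-0.4, 0.7, -2.4]
finger_gap: 27.5
grasp_force: 12.0
```

Emit:
{"api": "arm_command", "payload": {
  "deltas": [
    {"claw":10,"travel":[0,0,0.02],"twist":[0,0,0]},
    {"claw":10,"travel":[0,0,0],"twist":[0,0,0]}
  ]
}}

```text
time: 13.1
tool_pos: [493.6, -151.2, 158.9]
orientation: [[0.622, 0.783, -0.0], [0.783, -0.622, 0.0], [-0.0, -0.0, -1.0]]
ft_force: [0.0, -0.6, -1.4]
finger_gap: 27.7
grasp_force: 12.0
```

Emit:
{"api": "arm_command", "payload": {
  "deltas": [
    {"claw":10,"travel":[0,0,0.02],"twist":[0,0,0]},
    {"claw":10,"travel":[0,0,0],"twist":[0,0,0]}
  ]
}}

```text
time: 13.3
tool_pos: [493.6, -151.2, 158.5]
orientation: [[0.622, 0.783, 0.0], [0.783, -0.622, -0.0], [-0.0, 0.0, -1.0]]
ft_force: [-0.7, 0.5, -1.2]
finger_gap: 27.8
grasp_force: 12.0
```

Emit:
{"api": "arm_command", "payload": {
  "deltas": [
    {"claw":10,"travel":[0,0,0.02],"twist":[0,0,0]},
    {"claw":10,"travel":[0,0,0],"twist":[0,0,0]}
  ]
}}

```text
time: 13.5
tool_pos: [493.6, -151.2, 158.3]
orientation: [[0.622, 0.783, -0.0], [0.783, -0.622, -0.0], [-0.0, 0.0, -1.0]]
ft_force: [-2.7, 1.6, 6.3]
finger_gap: 28.1
grasp_force: 12.0
```

The flange is seated (push about 9 N). Releasing with a small opening, since the pin stands on that side, then rising.

Emit:
{"api": "arm_command", "payload": {
  "deltas": [
    {"claw":50,"travel":[0,0,0],"twist":[0,0,0]},
    {"claw":50,"travel":[0,0,0],"twist":[0,0,0]},
    {"claw":50,"travel":[0,0,0],"twist":[0,0,0]},
    {"claw":50,"travel":[0,0,-0.2],"twist":[0,0,0]},
    {"claw":50,"travel":[0,0,-0.6],"twist":[0,0,0]},
    {"claw":50,"travel":[0,0,-0.9],"twist":[0,0,0]},
    {"claw":50,"travel":[0,0,-0.9],"twist":[0,0,0]},
    {"claw":50,"travel":[0,0,-0.7],"twist":[0,0,0]},
    {"claw":50,"travel":[0,0,-0.3],"twist":[0,0,0]},
    {"claw":50,"travel":[0,0,0],"twist":[0,0,0]}
  ]
}}

```text
time: 14.5
tool_pos: [494.1, -151.4, 267.0]
orientation: [[0.622, 0.783, 0.002], [0.783, -0.622, -0.001], [0.001, 0.002, -1.0]]
ft_force: [0.1, -0.5, -0.0]
finger_gap: 46.0
grasp_force: 0.0
```

```bash
python3 - <<'E'
from h import *
s=arm.sense();print(s["tool_pos"],s["ft_force"])
a=snapshot("side")[:,:,::-1][150:260,220:320];b=snapshot("scene")[:,:,::-1][190:290,285:385]
f=lambda i:cv2.resize(i,(390,429),interpolation=cv2.INTER_CUBIC)
cv2.imwrite("pics/sd5.png",np.hstack([f(a),f(b)]))
an=np.linspace(0,2*np.pi,360)
for n,o in(("side",(220,150,0)),("scene",(285,190,390))):
    p=camera_params(n)
    for c,z,r in(((493.7,-151.2),66,40),((493.7,-151.2),106,14)):
        q=proj(p,np.c_[c[0]+r*np.cos(an),c[1]+r*np.sin(an),0*an+z])-o[:2]
        q=q*(3.9,429/110 if n=="side" else 4.29)+(o[2],0);print(n,z,q.min(0),q.max(0))
E
```

```text
[ 494.14555302 -151.35800394  266.9963763 ] [ 0.09250812 -0.54410953 -0.00797066]
side 66 [88.09830065 98.96489263] [229.18806841 177.88943397]
side 106 [132.21052537  63.76898852] [182.89502603  90.59068619]
scene 66 [543.71559054 146.63936002] [706.94368081 236.15423566]
scene 106 [599.6157656   96.18935649] [657.94956918 125.81739491]
```

View pics/sd5.png

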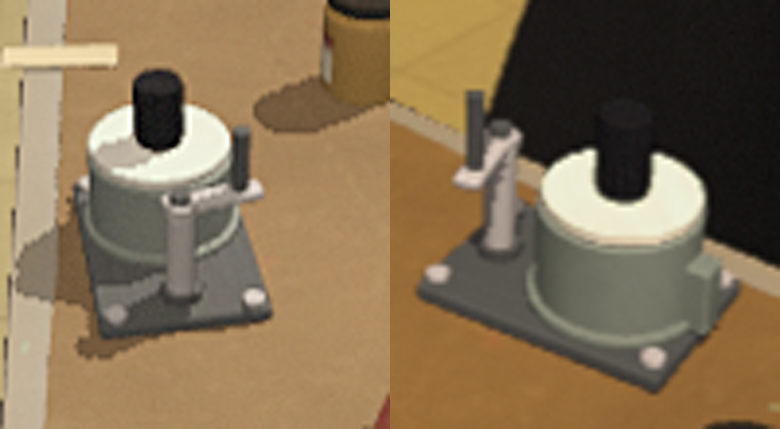

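The flange lies flat on the rim, with its edge at 88–230 px against 88–229 predicted, and the knob is upright. Next I go above the pin and pinch it.

Emit:
{"api": "arm_command", "payload": {
  "deltas": [
    {"claw":60,"travel":[0.13,-0.46,0],"twist":[0,0,0]},
    {"claw":60,"travel":[0.2,-0.7,0],"twist":[0,0,0]},
    {"claw":60,"travel":[0.2,-0.7,0],"twist":[0,0,0]},
    {"claw":60,"travel":[0.15,-0.46,0],"twist":[0,0,0]},
    {"claw":60,"travel":[0,0,0.3],"twist":[0,0,0]},
    {"claw":60,"travel":[0,0,0.6],"twist":[0,0,0]},
    {"claw":60,"travel":[0,0,0.5],"twist":[0,0,0]},
    {"claw":60,"travel":[0,0,0],"twist":[0,0,0]},
    {"claw":60,"travel":[0,0,0],"twist":[0,0,0]}
  ],
  "grip_force": 5
}}

```text
time: 15.5
tool_pos: [451.9, -92.1, 223.4]
orientation: [[0.623, 0.783, -0.001], [0.783, -0.623, 0.0], [-0.001, -0.001, -1.0]]
ft_force: [-0.5, -0.4, 0.7]
finger_gap: 55.4
grasp_force: 0.0
```

```bash
python3 - <<'E'
from h import *
s=arm.sense();print(s["tool_pos"],s["orientation"].round(3),s["ft_force"])
p=camera_params("wrist");im=snapshot("wrist")
# dark pin search around the expected arm/pin projection
g=im.max(2)
for X in((452.2,-92.2,112),(452.2,-92.2,76),(483.4,-81.3,74)):print(proj(p,X))
u,v=proj(p,(452.2,-92.2,112))[0].astype(int)
print(g[max(0,v-60):v+60:6,u-60:u+60:6])
E
```

```text
[451.86431341 -92.05139088 223.39232309] [[ 0.623  0.783 -0.001]
 [ 0.783 -0.623  0.   ]
 [-0.001 -0.001 -1.   ]] [-0.4651163  -0.43361957  0.67364905]
[[274.13152141 243.38468577]]
[[274.27120163 226.32064755]]
[[296.21664569 192.61298902]]
[[221 220 220 222 222 221 218 190 128 148 148 145 117 172 205 142 142 107
  109 111]
 [223 221 220 219 218 218 217 105 151 145 145 149 157 226 126 208 144 107
  145 141]
 [220 219 221 221 221 218 118 252 146 151 145 145 191 143 146 160 113 153
  110 111]
 [223 223 222 224 224 222 143 253 220 145 153 147 206 249 152 252 152 111
  111 112]
 [221 224 220 222 222 223 221 149 150 148 145 189 207 253 197 192 107 114
  112 159]
 [224 223 223 223 222 223 221 222 179 147 154 207 253 252 154 206 111 113
  158 255]
 [221 225 224 221 221 222 220 220 223 209 207 203 254 156 143 110 112 207
  255 255]
 [222 222 226 223 223 225 219 221 226 245  92 209 152 152 154 113 145 248
  255 255]
 [223 227 222 224 224 223 222 226 199 165  92 175 152 154 161 117 219 255
  255 255]
 [224 224 225 224 223 221 225 220 220  91  93 137 223 150 155 116 192 255
  255 255]
 [225 225 206 222 222 223 221 224 223 123 154 127 223 221 151 209 253 255
  253 255]
 [118 117  79 222 223 224 223 220 221 193 157 215 222 222 224 162 240 255
   92  98]
 [117  89  80 225 223 225 223 221 225 222 223 221 222 222 221 222 240 255
   89  88]
 [115  79  77 192 224 223 224 223 224 220 220 220 222 222 224 223 221 255
   86  86]
 [107  76  75 164 223 220 222 220 225 222 220 222 228 226 220 221 222 250
   82  86]
 [ 73  76  76 143 219 223 224 223 222 226 222 224 223 222 221 221 220 221
   81  80]
 [ 73  73  70 218 219 221 223 219 219 220 220 223 219 216 222 220 219 219
   78  75]
 [ 71  71  70 220 218 225 220 219 220 220 222 222 218 219 218 218 218 212
  134  72]
 [ 70  68  86 218 217 222 221 219 219 220 220 220 220 221 217 217 211 208
  211  74]
 [ 65  67 215 215 217 218 219 220 220 220 218 218 218 218 217 206 210 212
  209  69]]
```

The wrist image has the dark pin at about (273,245), against (274,243) predicted, so it is aligned. Descending and pinching.

Emit:
{"api": "arm_command", "payload": {
  "deltas": [
    {"claw":60,"travel":[0,0,0.4],"twist":[0,0,0]},
    {"claw":60,"travel":[0,0,0.6],"twist":[0,0,0]},
    {"claw":60,"travel":[0,0,0.4],"twist":[0,0,0]},
    {"claw":60,"travel":[0,0,0.18],"twist":[0,0,0]},
    {"claw":60,"travel":[0,0,0],"twist":[0,0,0]},
    {"claw":0,"travel":[0,0,0],"twist":[0,0,0]},
    {"claw":0,"travel":[0,0,0],"twist":[0,0,0]},
    {"claw":0,"travel":[0,0,0],"twist":[0,0,0]},
    {"claw":0,"travel":[0,0,0],"twist":[0,0,0]},
    {"claw":0,"travel":[0,0,0],"twist":[0,0,0]}
  ]
}}

```text
time: 16.55
tool_pos: [451.9, -91.9, 176.6]
orientation: [[0.623, 0.783, 0.0], [0.783, -0.623, -0.0], [0.0, 0.0, -1.0]]
ft_force: [-0.4, -0.1, -0.1]
finger_gap: 17.4
grasp_force: 0.0
```

```bash
python3 - <<'E'
from h import *
s=arm.sense();R=s["orientation"];P=s["tool_pos"];print(P,s["finger_gap"],s["grasp_force"],s["ft_force"])
piv=np.array([483.4,-81.3]);d=P[:2]-piv;r=np.hypot(*d);a0=np.arctan2(d[1],d[0])
a1=np.arctan2(-69.9,10.2);print(r,np.degrees([a0,a1]))
N=14;tz=46.8/N
th=np.radians(-np.degrees(np.arctan2(0.622,0.783)))  # tool y angle
def pos(i):
    a=a0+(a1-a0)*i/N; rr=r+(34-r)*i/N; return piv+rr*np.array([np.cos(a),np.sin(a)])
for i in range(N):
    t=th+np.radians(tz*i); y=np.array([np.cos(t),np.sin(t)]);x=np.array([-y[1],y[0]])
    v=pos(i+1)-pos(i);print(np.round([v@x/30,v@y/30],2), -round(tz/5,2))
print(pos(N))
E
```

```text
[451.91416296 -91.94381429 176.60255754] 17.438735323652054 0.0 [-0.42413518 -0.14042883 -0.10688646]
33.23625605752486 [-161.32213149  -81.69783877]
[-0.06  0.09] -0.67
[-0.05  0.1 ] -0.67
[-0.05  0.1 ] -0.67
[-0.04  0.1 ] -0.67
[-0.04  0.1 ] -0.67
[-0.04  0.1 ] -0.67
[-0.03  0.11] -0.67
[-0.03  0.11] -0.67
[-0.02  0.11] -0.67
[-0.02  0.11] -0.67
[-0.01  0.11] -0.67
[-0.01  0.11] -0.67
[-0.01  0.11] -0.67
[-0.    0.11] -0.67
[ 488.3093799  -114.94369167]
```

Emit:
{"api": "arm_command", "payload": {
  "deltas": [
    {"claw":0,"travel":[0,0,0],"twist":[0,0,0]},
    {"claw":0,"travel":[0,0,0],"twist":[0,0,0]},
    {"claw":0,"travel":[0,0,0],"twist":[0,0,0]}
  ]
}}

```text
time: 16.85
tool_pos: [451.5, -91.8, 176.4]
orientation: [[0.622, 0.783, -0.001], [0.783, -0.622, 0.0], [-0.0, -0.001, -1.0]]
ft_force: [-2.5, 0.4, 2.8]
finger_gap: 9.7
grasp_force: 5.0
```

Pin pinched (gap 9.7 mm). Swinging along the arc.

Emit:
{"api": "arm_command", "payload": {
  "deltas": [
    {"claw":0,"travel":[-0.06,0.09,0],"twist":[0,0,-0.67]},
    {"claw":0,"travel":[-0.05,0.1,0],"twist":[0,0,-0.67]},
    {"claw":0,"travel":[-0.05,0.1,0],"twist":[0,0,-0.67]},
    {"claw":0,"travel":[-0.04,0.1,0],"twist":[0,0,-0.67]},
    {"claw":0,"travel":[-0.04,0.1,0],"twist":[0,0,-0.67]},
    {"claw":0,"travel":[-0.04,0.1,0],"twist":[0,0,-0.67]},
    {"claw":0,"travel":[-0.03,0.11,0],"twist":[0,0,-0.67]},
    {"claw":0,"travel":[0,0,0],"twist":[0,0,0]}
  ]
}}

```text
time: 17.65
tool_pos: [465.5, -110.1, 176.3]
orientation: [[0.259, 0.966, -0.001], [0.966, -0.259, -0.0], [-0.0, -0.001, -1.0]]
ft_force: [-1.8, -2.7, 0.9]
finger_gap: 9.4
grasp_force: 5.0
```

Emit:
{"api": "arm_command", "payload": {
  "deltas": [
    {"claw":0,"travel":[-0.03,0.11,0],"twist":[0,0,-0.67]},
    {"claw":0,"travel":[-0.02,0.11,0],"twist":[0,0,-0.67]},
    {"claw":0,"travel":[-0.02,0.11,0],"twist":[0,0,-0.67]},
    {"claw":0,"travel":[-0.01,0.11,0],"twist":[0,0,-0.67]},
    {"claw":0,"travel":[-0.01,0.11,0],"twist":[0,0,-0.67]},
    {"claw":0,"travel":[-0.01,0.11,0],"twist":[0,0,-0.67]},
    {"claw":0,"travel":[0,0.11,0],"twist":[0,0,-0.67]},
    {"claw":0,"travel":[0,0,0],"twist":[0,0,0]},
    {"claw":0,"travel":[0,0,0],"twist":[0,0,0]}
  ]
}}

```text
time: 18.55
tool_pos: [487.7, -114.9, 176.2]
orientation: [[-0.145, 0.989, -0.001], [0.989, 0.145, -0.001], [-0.0, -0.001, -1.0]]
ft_force: [-3.9, -4.1, 1.1]
finger_gap: 9.7
grasp_force: 5.0
```

Emit:
{"api": "arm_command", "payload": {
  "deltas": [
    {"claw":0,"travel":[0,0.04,0],"twist":[0,0,0]},
    {"claw":0,"travel":[0,0,0],"twist":[0,0,0]}
  ]
}}

```text
time: 18.75
tool_pos: [488.0, -114.9, 176.1]
orientation: [[-0.145, 0.989, -0.003], [0.989, 0.145, -0.001], [-0.0, -0.003, -1.0]]
ft_force: [-6.7, -6.2, 3.9]
finger_gap: 9.7
grasp_force: 5.0
```

Emit:
{"api": "arm_command", "payload": {
  "deltas": [
    {"claw":0,"travel":[0,0.04,0],"twist":[0,0,0]},
    {"claw":0,"travel":[0,0,0],"twist":[0,0,0]}
  ]
}}

```text
time: 18.95
tool_pos: [488.8, -114.8, 176.1]
orientation: [[-0.145, 0.989, -0.004], [0.989, 0.145, -0.001], [-0.0, -0.004, -1.0]]
ft_force: [-9.1, -7.4, 5.4]
finger_gap: 11.2
grasp_force: 5.0
```

At the hard stop: the force rises and the pads are being pushed apart. Letting go and rising.

Emit:
{"api": "arm_command", "payload": {
  "deltas": [
    {"claw":45,"travel":[0,-0.04,0],"twist":[0,0,0]},
    {"claw":45,"travel":[0,0,0],"twist":[0,0,0]},
    {"claw":45,"travel":[0,0,0],"twist":[0,0,0]},
    {"claw":45,"travel":[0,0,0],"twist":[0,0,0]},
    {"claw":45,"travel":[0,0,-0.3],"twist":[0,0,0]},
    {"claw":45,"travel":[0,0,-0.7],"twist":[0,0,0]},
    {"claw":45,"travel":[0,0,-0.9],"twist":[0,0,0]},
    {"claw":45,"travel":[0,0,-0.9],"twist":[0,0,0]},
    {"claw":45,"travel":[0,0,-0.4],"twist":[0,0,0]},
    {"claw":45,"travel":[0,0,0],"twist":[0,0,0]},
    {"claw":45,"travel":[0,0,0],"twist":[0,0,0]}
  ]
}}

```text
time: 20.05
tool_pos: [488.9, -114.5, 271.8]
orientation: [[-0.146, 0.989, -0.0], [0.989, 0.146, 0.0], [0.0, -0.0, -1.0]]
ft_force: [-1.1, 0.8, -0.2]
finger_gap: 41.0
grasp_force: 0.0
```

```bash
python3 - <<'E'
from h import *
s=arm.sense();print(s["tool_pos"],s["ft_force"],s["finger_gap"])
p=camera_params("side");im=snapshot("side")
q=proj(p,[(488.4,-114.9,112),(488.4,-114.9,80),(493.6,-151.2,106)]);print(q)
u,v=q[0].astype(int);g=im.max(2)
print(g[v-6:v+24:2,u-20:u+20:2])
E
```

```text
[ 488.89423062 -114.45237237  271.84803371] [-1.09699764  0.80116956 -0.20040133] 41.00237855634642
[[262.86334111 176.51384178]
 [263.06592014 189.20360779]
 [260.44869151 169.74590728]]
[[171 173 173 173 174 179 101  46  46  48  48  41 112 170 169 168 168 169
  167 170]
 [171 171 170 168 171 177  23  47  51  50  50  44  48 179 171 171 172 171
  168 170]
 [171 171 169 169 168 178  17  21  29  31  33  12  51 182 172 171 172 172
  172 171]
 [173 173 175 174 169 171  28  29  32  26 108 101  48 186 165 171 171 170
  171 170]
 [177 177 171 172 227 249  74  23  26  33  98  97  63 255 239 219 164 171
  170 171]
 [171 166 204 249 241 250  76  29  30  26  57  62  28 255 239 241 238 172
  167 168]
 [168 206 244 242 243 251  72  20  22  32  63  63  30 255 239 239 240 245
  157 168]
 [179 250 243 244 247 249 102  17  29  23  65  59  51 252 239 239 240 241
  227 167]
 [189 252 215 217 182 187 193   8  26  22  66  55 157 244 241 241 239 240
  247 164]
 [155 218 188 187 188 190 197 181 130  48  58  46 255 241 241 240 242 244
  206 168]
 [117 170 192 189 190 195 195 191 201 197  46  41 251 242 241 243 243 234
  162 147]
 [133 130 171 193 189 187 194 227 253 152  50  58 237 243 243 248 226 162
  159 158]
 [146  97 141 175 228 249 251 247 182 148 221 228 224 251 228 181 146 164
   91 170]
 [195  79  93 123 141 165 176 204 176 171 229 223 228 114 137 164 141  87
   97 180]
 [157  80  88  91 101 105 120 137 148 139 188 178 152 141 118  81  91  99
   99 181]]
```

The pin is at column 263, as predicted for the closed latch, and the gripper is clear.

```bash
python3 -c "
from cell import ticket
print(ticket.sign_off())"
```

```text
the job is handed in; nothing more can be done
None
```

The rotor is seated with its jaws in the hub slots and flange on the rim, the latch is closed against its stop, the gripper is clear and the job is handed in at about 20 s; sign-off returned no verdict.

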